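Change the tube racks at the analyser's loading bay

TASK

Change racks at the analyser: draw the finished rack (blue caps) out of the loading bay and slide it to stand wholly inside the empty green outline, then slide the waiting rack (red caps) from its yellow outline into the bay, plain end first under the height bar, fully home against the end stop. Slide the racks along the steel, never lifting or tipping them or striking the height bar, steer round the other things on the bench and leave those where they are.

Things in the scene. Friction and masses are not known exactly. Their poses are not given: they have to be found in the camera images.
- red_rack_mid (a point): centre, 50 mm above the underside, of the tube rack with red caps (the waiting rack): white, loose, 180 mm long (x) x 80 mm wide, base plate smooth (friction about 0.3), 0.3 to 0.65 kg, standing on the steel. Its tubes are firm in it; cap tops 94 mm up, caps from x = -35 to +83 mm. At -x is an upright hand grip 92 mm high; +x is the plain end; z up
- red_rack_grip (a point): middle of the hand grip of the rack with red caps, 84 mm from the rack's centre towards -x, 75 mm above its underside. The bar is 12 mm thick along the rack's x, 68 mm wide along y, from 58 to 92 mm up; below it a slot, then the end wall (38 mm high). The nearest caps begin 43 mm inside the bar. Axes as the rack's
- blue_rack_mid (a point): centre, 50 mm above the underside, of the tube rack with blue caps (the finished rack): white, loose, 180 mm long (x) x 80 mm wide, base plate smooth (friction about 0.3), 0.3 to 0.65 kg, standing on the steel. Its tubes are firm in it; cap tops 94 mm up, caps from x = -35 to +83 mm. At -x is an upright hand grip 92 mm high; +x is the plain end; z up
- blue_rack_grip (a point): middle of the hand grip of the rack with blue caps, 84 mm from the rack's centre towards -x, 75 mm above its underside. The bar is 12 mm thick along the rack's x, 68 mm wide along y, from 58 to 92 mm up; below it a slot, then the end wall (38 mm high). The nearest caps begin 43 mm inside the bar. Axes as the rack's
- loader: white analyser with an open loading bay in front, fixed. Origin: on the steel, where a rack's centre stands when fully home; x points the way a rack is pushed in, y left, z up. The bay is floorless: a rack goes in plain end first, its grip staying outside at x = -84 mm. Housing 380 mm wide, 205 mm high from x = 130 mm; a sampling head over x = 70 to 150 mm, 128 mm up
- bay_mouth (a point): middle of the bay's mouth, on the steel, at x = -22 mm of the analyser. Here the flared guides are 107 mm apart (124 mm outside); from x = 10 to 102 mm they are straight, 87 mm apart inside, 26 mm high, their flanges out to y = +/-65 mm. Axes as the analyser's
- end_stop (a point): middle of the end stop's face at the steel, x = 90 mm of the analyser: a rigid block 40 mm high that the rack's plain end meets. Axes as the analyser's
- height_bar: fixed height bar over the bay, yellow and black, 16 mm wide, on two dark posts (outer faces at y = +/-87 mm at their feet); it crosses the bay at x = 45 mm of the analyser's frame, its underside 108 mm and its top 122 mm above the steel. Origin: on the steel under the bar's middle
- place_done: green taped outline: the place for the finished rack, empty at the start. The outline measures 192 x 102 mm inside its 8 mm tape, flat on the steel; origin: its centre; x along its length. Either way round will do for a rack
- place_wait: yellow taped outline: the place where the waiting rack stands at the start. The outline measures 192 x 102 mm inside its 8 mm tape, flat on the steel; origin: its centre; x along its length. Either way round will do for a rack
- sample_jar: screw-cap sample jar, clear with a white cap, 64 mm across, 78 mm high; origin: centre of its underside. Loose, to be left alone
- dish_stack: stack of clear culture dishes, 66 mm across, 60 mm high; origin: centre of its underside. Loose, to be left alone
- tip_box: closed pipette-tip box, clear with a blue lid, 126 x 88 mm (long side along its x), 68 mm high; origin: centre of its underside. Loose, to be left alone
- pot: white pot with orange cap, 52 mm across, 62 mm high; origin: centre of its underside. Loose, to be left alone
- freezer_box: closed white cardboard freezer box, 104 x 104 mm, 52 mm high; origin: centre of its underside. Loose, to be left alone
- cap_tray: open grey tray of spare red caps, 70 mm (x) x 110 mm, 24 mm high; origin: centre of its underside. Loose, to be left alone
- beaker: glass beaker, 68 mm across, 90 mm high; origin: centre of its underside. Loose, to be left alone
- reagent_bottle: amber bottle with blue cap, 66 mm across, 135 mm high; origin: centre of its underside. Loose, to be left alone

How it is judged:
On the way:
1. the finished rack (blue caps) stands inside the green outline (horizontal distance between blue_rack_mid and place_done below 0.016 m and angle between the x axis of blue_rack_mid and the x axis of place_done, either way round below 0.15 rad), for 0.2 s.
At the end, for the whole second after the job is handed in: Blue-capped rack in the green outline (centre within 16 mm, turned under 0.15 rad, either way round); red-capped rack fully home in the bay, plain end in (centre within 6 mm along, 8 mm across, 0.08 rad); both upright on the steel, at rest (all of step 1 and x of red_rack_mid in the frame of loader between -0.006 and 0.006 m and x of red_rack_grip in the frame of loader below -0.05 m and y of red_rack_mid in the frame of loader between -0.008 and 0.008 m and angle between the x axis of red_rack_mid and the x axis of loader, either way round below 0.08 rad and linear speed of each of red_rack, blue_rack below 0.01 m/s and angle between each of red_rack_mid, blue_rack_mid's own z axis and vertical below 0.04 rad and height (world z) of each of red_rack_mid, blue_rack_mid below 0.053 m); the robot touches nothing.
It fails at once if a rack is lifted off the steel (its middle rises by more than 10 mm) (height (world z) of any of red_rack_mid, blue_rack_mid above 0.06 m).
It fails at once if a rack is tipped by more than 0.15 rad (angle between any of red_rack_mid, blue_rack_mid's own z axis and vertical above 0.15 rad).
It fails at once if a rack strikes the height bar or its posts with more than 5 N (contact force between any of red_rack, blue_rack and height_bar above 5 N).
It fails at once if another thing on the bench is moved by more than 20 mm (distance of any of sample_jar, dish_stack, tip_box, pot, freezer_box, cap_tray, beaker, reagent_bottle from where it was at the start of the episode above 0.02 m).
It also fails if it takes over 67 s, if anything falls off the work surface, if the arm or the gripper's body presses on something with over 40 N, if the wrist force passes 120 N, or if a joint passes its speed limit or range.

ROBOT

A 6-joint arm with a two-finger parallel gripper is mounted at the origin on the work surface. World frame = base frame: x ahead of the robot, y to its left, z up, the work surface at z = 0. Lengths are in m, angles in rad, forces in N, time in s.
With the tool pointing down it reaches from about 0.375 to 0.925 m from the base axis. Payload 5.7 kg.
Tool frame: the origin (TCP) lies on the centre line of the jaws, within the pads' length; the fingertips stand 17 mm ahead of it and the grasp point (between the pads) lies 2 mm behind it; y points along the fingers, z is the direction in which the jaws open and shut, and the axes are right-handed (so a half turn about y gives the same grasp; the last joint's range is limited). The gripper opens to 85 mm and grips with 20 to 120 N. Pads are 22 mm wide; open, the fingers measure 114 mm over their backs; the gripper's body (76 mm by 85 mm) begins 54 mm behind the grasp point. The pads swing forward as they close: fully open they stand 13 mm farther back than shut.
Start: joints at [-1.272, 0.359, 1.51, -0, 1.272, -0.115], TCP at [0.241, -0.549, 0.248] pointing down, gripper open.
Joint ranges: [-2.97, 2.97], [-1.01, 2.36], [0.21, 2.38], [-0.96, 4.11], [0.2, 2.71], [-2.98, 2.98]. Speed limits (rad/s): [2.39, 2.39, 3.14, 3.14, 3.14, 3.14].

INTERFACE

Orientations are given as a rotation vector (axis times angle).
In Python, from plant import arm gives the robot as it stands.
- The arm moves only by the tool step_arm, never from a script. Its argument "plan" is a list of rows, each a list of 3 entries, a list of its own where there are three numbers: the shift along the world's x, y, z in units of 30 mm (1.0 is 30 mm), then the turn about the world's z in units of 6 degrees (1.0 is 6 degrees), then the finger opening in mm, from 0 to 85.4. A call has 1 to 5 rows; each row is the pose to reach, as a shift and turn from the pose commanded when the call began; what a row does not reach only later rows make up. A row lasts 1/8 s, in which the tool goes at most 62.5 mm and 10.7 degrees, less where a joint would pass 70% of its speed; a pose out of reach is approached as far as the arm can. A call with a gripper value outside its range is refused whole. The fingers move at their own pace and stop on an object; "force" is the grip in N (left out, the last holds). Time passes only in rows, so rows that repeat a pose let the fingers close. It gives the time, the measured TCP pose, the force and the opening at its end, in the units of the state.
- arm.state(): the state, without advancing time (a new reading comes with each control period).
- arm.grab_frame(name): name is "side" or "top"; returns a dict with "pixels" (480x640x3 uint8, red, green, blue), "fovy" (degrees; the focal length in pixels is half the picture's height over the tangent of half this angle, whatever the lens; pixels are square), "cx", "cy" (the principal point, pixels), "R" (3x3) and "t" (3): a world point X has camera coordinates R X + t. Camera axes: x right, y down, z forward; pixel columns grow to the right and rows downward; lengths in m; the calibration is good to about 2 mm. A picture is of the moment at which its call begins. There is no depth.
- arm.close_job(): hands the job in, once; it reports no verdict.
The state is a dict: "time_s": time; "joint_pos": joint angles; "joint_vel": joint speeds; "tau": joint torques, N m; "tool_pos": TCP position; "orientation": TCP orientation; "force": force on the tool from outside, world axes, zero at the start; "moment": the same for the moment, N m; "finger_gap": opening from 0.0 (shut) to 1.0 (fully open).
Only numpy, scipy, OpenCV 4.12 (cv2) and the standard library are available. Lean on these libraries where they do the work, as an engineer would, in place of code of your own. Each camera call takes 0.05 s, during which the arm holds its last target. There are 200 camera calls.

## Working session

There is one attempt and no reset: what is moved stays moved. The work goes in short steps, Python scripts to look and compute and a tool call to move; the robot and the scene stay as the last step left them, time stands still between calls to the robot, and variables do not carry over. Pictures are saved under pics/ and viewed, about 8 in all and at most 12, crops included, and the job is handed in when it is done.

Besides the shell and the picture viewer there is one more tool, called by a JSON object that holds its "method" and its "body", one argument or row to a line. step_arm: Moves the arm, as the interface text tells. Its arguments: {"type":"object","properties":{"plan":{"type":"array","items":{"type":"array"}},"force":{"type":"number"}},"required":["plan"]}

```bash
mkdir -p pics; ls; cat > h.py <<'E'
import numpy as np, cv2, json
from plant import arm
def grab(n, fn):
    f=arm.grab_frame(n); cv2.imwrite(f'pics/{fn}.png', f['pixels'][:,:,::-1]); 
    np.savez(f'pics/{fn}.npz', **{k:np.array(v) for k,v in f.items()}); return f
def load(fn): 
    d=np.load(f'pics/{fn}.npz'); return {k:d[k] for k in d}
def ray(f,uv,z):
    fl=240/np.tan(np.radians(f['fovy'])/2); R=np.array(f['R']); t=np.array(f['t'])
    uv=np.atleast_2d(uv).astype(float); d=np.c_[(uv[:,0]-f['cx'])/fl,(uv[:,1]-f['cy'])/fl,np.ones(len(uv))]@R
    c=-R.T@t; return (c+d*((z-c[2])/d[:,2])[:,None])[:,:2]
def proj(f,X):
    fl=240/np.tan(np.radians(f['fovy'])/2); p=np.atleast_2d(X)@np.array(f['R']).T+np.array(f['t'])
    return np.c_[f['cx']+fl*p[:,0]/p[:,2], f['cy']+fl*p[:,1]/p[:,2]]
E
python3 - <<'E'
from h import *
for n in('top','side'):
    f=grab(n,n+'0'); print(n,f['fovy'],f['cx'],f['cy'],np.round(f['R'],3).tolist(),-np.array(f['R']).T@f['t'])
print(arm.state())
E
```

```text
pics
top 42.48163618861166 321.35732316144544 238.21361369534918 [[-0.023, -1.0, -0.001], [-0.989, 0.023, -0.145], [0.145, -0.003, -0.989]] [0.31637229 0.00983467 1.85077565]
side 51.5941902450424 331.49541761882574 235.78693517896312 [[-0.867, -0.499, 0.014], [-0.359, 0.603, -0.712], [0.347, -0.622, -0.702]] [0.12346565 0.760891   0.93817597]
{'time_s': 0.1, 'joint_pos': array([-1.27208012e+00,  3.59446954e-01,  1.51129116e+00,  1.50501157e-05,
        1.27254595e+00, -1.15091912e-01]), 'joint_vel': array([ 9.92836278e-04,  2.53359175e-05, -2.45347999e-03, -1.03732825e-03,
        5.39387456e-04,  2.07499546e-03]), 'tau': array([ 7.99561476e-04, -5.28651881e+01, -2.79351211e+01, -1.37645120e-04,
        4.93928834e-03,  1.95776477e-05]), 'tool_pos': array([ 0.24108986, -0.5487994 ,  0.2475419 ]), 'orientation': array([-0.41859027,  1.99521663, -1.99178314]), 'force': array([-0.25943667,  0.34425182,  0.32493063]), 'moment': array([ 0.02514666, -0.00116673,  0.03906052]), 'finger_gap': 0.9984099444393401}
```

View pics/top0.png

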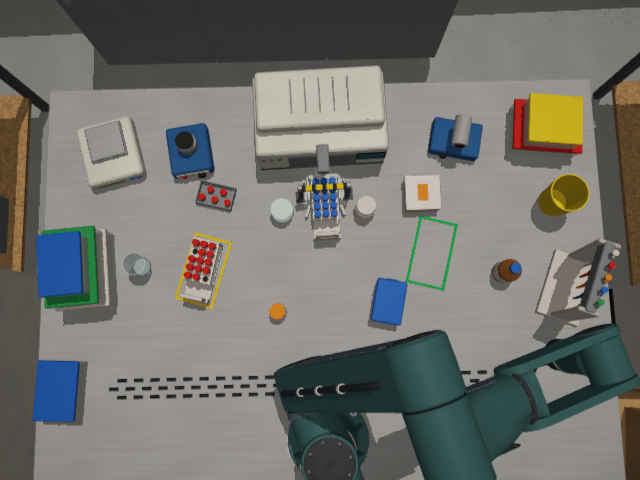

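View pics/side0.png

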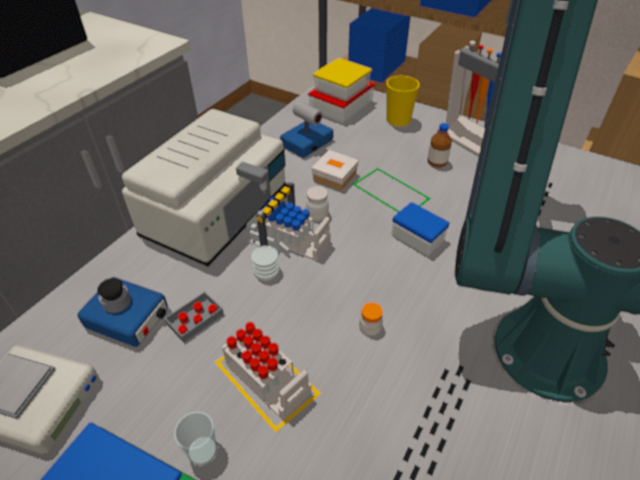

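The top view shows the loader at about (322,150), the blue rack in the bay with its grip at (327,234), and the height bar at (326,187). The green outline is at (432,253) and the red rack at (203,262), with its grip at the bottom at (197,296). The tip box is at (388,301), freezer box (422,193), pot (277,312), dishes (282,210) and jar (366,206). Next I measure these.

```bash
cat > m.py <<'E'
from h import *
def hsvm(f,lo,hi,box):
    h=cv2.cvtColor(f['pixels'],cv2.COLOR_RGB2HSV); m=cv2.inRange(h,lo,hi); k=np.zeros_like(m); x0,y0,x1,y1=box; k[y0:y1,x0:x1]=m[y0:y1,x0:x1]; return k
def rect(f,m,z,hull=True):
    v,u=np.nonzero(m); P=ray(f,np.c_[u,v],z).astype(np.float32)
    c,s,a=cv2.minAreaRect(P); b=cv2.boxPoints((c,s,a)); e0,e1=b[1]-b[0],b[2]-b[1]
    L=e0 if np.linalg.norm(e0)>np.linalg.norm(e1) else e1
    ang=np.degrees(np.arctan2(L[1],L[0])); ang=(ang+90)%180-90
    return len(u),np.round(c,4),np.round(sorted(s),4),round(ang,2)
G=((45,120,80),(80,255,255)); Y=((18,120,120),(32,255,255)); B=((100,140,60),(125,255,255))
def red(f,box): return hsvm(f,(0,170,90),(6,255,255),box)|hsvm(f,(172,170,90),(180,255,255),box)
E
python3 - <<'E'
from m import *
f=load('top0')
print('green',rect(f,hsvm(f,*G,(395,205,470,300)),0))
print('yellow',rect(f,hsvm(f,*Y,(170,228,238,312)),0))
print('redcaps',rect(f,red(f,(170,228,238,285)),.09))
print('bluecaps',rect(f,hsvm(f,*B,(300,170,350,225)),.09))
print('bar yellow',rect(f,hsvm(f,*Y,(295,175,355,200)),.122))
print('tipbox',rect(f,hsvm(f,*B,(365,270,412,330)),.066))
print('traycaps',rect(f,red(f,(190,178,240,212)),.02))
O=((8,150,120),(18,255,255))
print('pot',rect(f,hsvm(f,*O,(262,300,292,325)),.06),'fz',rect(f,hsvm(f,*O,(400,175,445,215)),.052))
for n,uv,z in [('jar',(366,206),.075),('dish',(282,210),.058),('freezer',(422,193),.05),('bottle',(512,269),.13),('beaker',(137,266),.05),('bgrip',(327,234),.092),('rgrip',(197,297),.092)]: print(n,ray(f,uv,z))
i=f['pixels'][:,:,::-1]
a=cv2.resize(i[160:250,265:385],None,fx=5,fy=5,interpolation=cv2.INTER_CUBIC)[:,:400*2]; b=cv2.resize(i[225:315,165:245],None,fx=5,fy=5,interpolation=cv2.INTER_CUBIC)
cv2.imwrite('pics/c1.png',cv2.resize(np.hstack([a,b]),None,fx=.8,fy=.8))
E
```

```text
green (464, array([ 0.5375, -0.3259]), array([0.1174, 0.2063]), np.float32(-14.79))
yellow (461, array([0.4998, 0.3626]), array([0.118 , 0.2078]), np.float32(-16.97))
redcaps (494, array([0.5202, 0.3572]), array([0.0666, 0.1127]), np.float32(-13.57))
bluecaps (466, array([ 0.6959, -0.0075]), array([0.0654, 0.116 ]), np.float32(1.23))
bar yellow (148, array([ 0.7199, -0.0056]), array([0.0164, 0.1092]), np.float32(-88.08))
tipbox (1308, array([ 0.3924, -0.1842]), array([0.0865, 0.1265]), np.float32(-11.5))
traycaps (168, array([0.7261, 0.3248]), array([0.0465, 0.0983]), np.float32(75.51))
pot (196, array([0.369 , 0.1394]), array([0.0429, 0.0433]), np.float32(88.68)) fz (150, array([ 0.7141, -0.299 ]), array([0.0268, 0.0461]), np.float32(-2.62))
jar [[ 0.66948205 -0.12760154]]
dish [[0.66657729 0.11959463]]
freezer [[ 0.71002018 -0.29764856]]
bottle [[ 0.46979934 -0.52536027]]
beaker [[0.51106931 0.54700878]]
bgrip [[ 0.58655767 -0.01117736]]
rgrip [[0.41413786 0.36229308]]
```

View pics/c1.png

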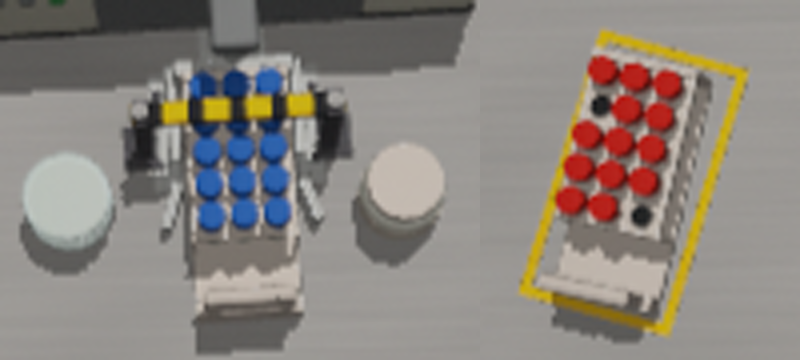

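```bash
python3 - <<'E'
from m import *
from scipy.spatial.transform import Rotation as R
f=load('top0')
red=[[(602,70),None,(587,135),(578,167),(571,200)],[(634,76),(627,108),(618,141),(610,174),(602,207)],[(667,82),(659,117),(651,149),(643,182),None]]
blue=[[(204,85),None,(208,150),(208,183),(211,215)],[(236,84),None,(240,150),(242,182),(244,212)],[(270,80),None,(273,148),(276,180),(277,211)]]
def pose(g,ou,ov,dx):
    A=[];b=[]
    for j,c in enumerate(g):
        for i,p in enumerate(c):
            if p:
                P=ray(f,(ou+(p[0]-dx)/4,ov+p[1]/4),.093)[0]
                A.append([2-i,1-j,1]);b.append(P)   # steps along +x, +y(left)
    s,r,_,_=np.linalg.lstsq(np.array(A,float),np.array(b),rcond=None)
    th=np.arctan2(s[0,1],s[0,0]); th2=np.arctan2(-s[1,0],s[1,1]); t=(2*th+th2)/3
    u=np.array([np.cos(t),np.sin(t)]); c=s[2]-.024*u
    print('pitch',np.linalg.norm(s[:2],axis=1),'ang',np.degrees([th,th2,t]),'rms',np.sqrt(r/len(b)),'centre',c,'grip',c-.084*u); return c,t
print('red');pose(red,165,225,480); print('blue');pose(blue,265,160,0)
s=arm.state(); M=R.from_rotvec(s['orientation']).as_matrix(); print(np.round(M,3), 'jaw yaw',np.degrees(np.arctan2(M[1,2],M[0,2])), s['tool_pos'])
s0=load('side0')
# check side view consistency: blue & red grip points and outlines
print(proj(s0,[[.5866,-.0105,.092],[.4165,.386,.092],[.5375,-.3259,0],[.7199,-.0056,.122],[.4998,.3626,0]]))
E
```

```text
red
pitch [0.02411094 0.02378602] ang [-13.37964597 -13.66014806 -13.47314667] rms [0.00047188 0.00034044] centre [0.49513726 0.36077322] grip [0.41344901 0.38034434]
blue
pitch [0.02413848 0.02408736] ang [1.77142537 1.76005974 1.76763683] rms [0.00079314 0.00037628] centre [ 0.67099722 -0.00894362] grip [ 0.58703719 -0.0115347 ]
[[-0.916 -0.     0.402]
 [-0.402  0.002 -0.916]
 [-0.    -1.    -0.002]] jaw yaw -66.29078522355346 [ 0.24108986 -0.5487994   0.2475419 ]
[[320.17021008 224.13406961]
 [289.5164592  380.82795463]
 [388.75206503 190.04359324]
 [273.92150715 198.17776194]
 [264.30682093 376.02490284]]
```

{"method": "step_arm", "body": {
  "plan": [
    [[1,1.5,0],1.1,40],
    [[2,3,0],2.2,40],
    [[3,4.5,0],3.3,40],
    [[4,6,0],4.4,40],
    [[5,7.5,0],5.5,40]
  ],
  "force": 60
}}

```text
time_s: 0.72
tool_pos: [0.3918, -0.3227, 0.2481]
orientation: [-0.878, 1.621, -1.62]
force: [1.0, -0.1, -0.1]
finger_gap: 0.472
```

{"method": "step_arm", "body": {
  "plan": [
    [[1,1.5,0],1.1,40],
    [[2,3,0],2.2,40],
    [[3,4.5,0],3.3,40],
    [[4,6,0],4.4,40],
    [[5,7.5,0],5.5,40]
  ]
}}

```text
time_s: 1.35
tool_pos: [0.5418, -0.0977, 0.248]
orientation: [-1.209, 1.21, -1.21]
force: [0.4, -0.0, -0.4]
finger_gap: 0.47
```

{"method": "step_arm", "body": {
  "plan": [
    [[1,1.5,0],0.35,40],
    [[1.53,2.92,0],0.35,40],
    [[1.53,2.92,0],0.35,40]
  ]
}}

```text
time_s: 1.72
tool_pos: [0.5877, -0.0088, 0.2477]
orientation: [-1.225, 1.184, -1.182]
force: [-1.0, -0.1, 0.1]
finger_gap: 0.472
```

{"method": "step_arm", "body": {
  "plan": [
    [[0,-0.1,-1.5],0,40],
    [[0,-0.1,-3],0,40],
    [[0,-0.1,-4.5],0,40],
    [[0,-0.1,-5.2],0,40],
    [[0,-0.1,-5.65],0,40]
  ]
}}

```text
time_s: 2.35
tool_pos: [0.5859, -0.0156, 0.0773]
orientation: [-1.225, 1.188, -1.185]
force: [-0.0, -0.5, -0.2]
finger_gap: 0.461
```

```bash
python3 - <<'E'
from h import *
f=grab('side','s1'); g=grab('top','t1')
a=cv2.resize(f['pixels'][150:300,230:380,::-1],(450,450)); b=cv2.resize(g['pixels'][140:260,260:380,::-1],(350,350))
cv2.imwrite('pics/c2.png',np.hstack([a,np.vstack([b,np.zeros((100,350,3),np.uint8)])])); print(arm.state()['tool_pos'],arm.state()['force'])
E
```

```text
[ 0.58601765 -0.01531599  0.07758704] [-0.49498697  0.39913447 -0.11399441]
```

View pics/c2.png

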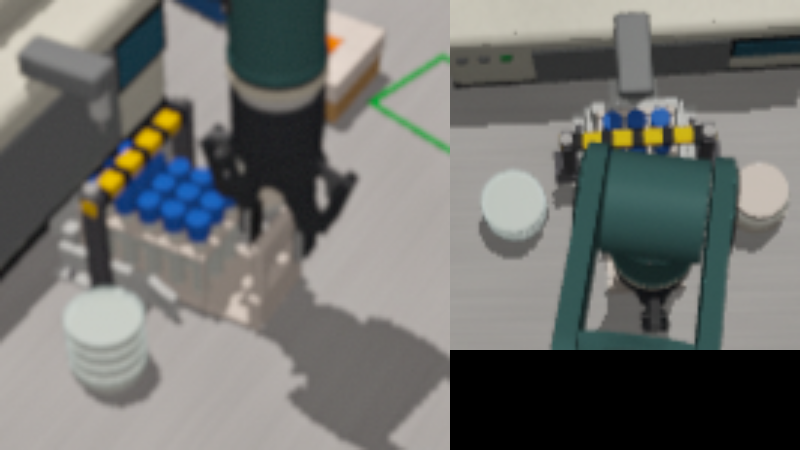

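The fingers straddle the blue rack's grip bar and nothing is touching, so I can close.

{"method": "step_arm", "body": {
  "plan": [
    [[0,0,0],0,5],
    [[0,0,0],0,5],
    [[0,0,0],0,5],
    [[0,0,0],0,5],
    [[0,0,0],0,5]
  ],
  "force": 60
}}

```text
time_s: 3.08
tool_pos: [0.5879, -0.0149, 0.0801]
orientation: [-1.223, 1.184, -1.187]
force: [-0.6, -0.2, 5.8]
finger_gap: 0.128
```

{"method": "step_arm", "body": {
  "plan": [
    [[-0.2,-0.006,0],0,5],
    [[-0.5,-0.015,0],0,5],
    [[-0.9,-0.028,0],0,5],
    [[-1.3,-0.04,0],0,5],
    [[-1.6,-0.05,0],0,5]
  ]
}}

```text
time_s: 3.7
tool_pos: [0.5409, -0.0165, 0.08]
orientation: [-1.221, 1.182, -1.189]
force: [5.0, -0.5, 5.7]
finger_gap: 0.132
```

{"method": "step_arm", "body": {
  "plan": [
    [[-0.6,-0.02,0],0,5],
    [[-1.3,-0.04,0],0,5],
    [[-2,-0.06,0],0,5],
    [[-2.7,-0.08,0],0,5],
    [[-3.2,-0.1,0],0,5]
  ]
}}

```text
time_s: 4.32
tool_pos: [0.4451, -0.0197, 0.08]
orientation: [-1.22, 1.181, -1.19]
force: [6.4, -0.2, 9.8]
finger_gap: 0.128
```

```bash
cat > rot.py <<'E'
import sys,numpy as np
# grip path rotating about centre: th0 th1 n ; centre shift (m) total ; prints rows of shift/30mm and turn/6deg, in calls of 5
th0,th1,n,sx,sy=map(float,sys.argv[1:]); n=int(n)
k=np.linspace(0,1,n+1); th=np.radians(th0+(th1-th0)*k); P=np.c_[sx*k,sy*k]-.084*np.c_[np.cos(th),np.sin(th)]
for c in range(0,n,5):
    e=min(c+5,n); print([[[round(float(v),2) for v in (P[i]-P[c])/.03]+[0],round(float(np.degrees(th[i]-th[c]))/6,2),5] for i in range(c+1,e+1)])
E
python3 rot.py 1.8 -75 15 0.01 0; python3 - <<'E'
from h import *
f=grab('top','t2');print(arm.state()['tool_pos'],arm.state()['force'])
E
```

```text
[[[0.03, 0.25, 0], -0.85, 5], [[0.07, 0.5, 0], -1.71, 5], [[0.14, 0.74, 0], -2.56, 5], [[0.24, 0.98, 0], -3.41, 5], [[0.35, 1.22, 0], -4.27, 5]]
[[[0.13, 0.22, 0], -0.85, 5], [[0.29, 0.44, 0], -1.71, 5], [[0.46, 0.64, 0], -2.56, 5], [[0.65, 0.82, 0], -3.41, 5], [[0.85, 1.0, 0], -4.27, 5]]
[[[0.22, 0.15, 0], -0.85, 5], [[0.45, 0.29, 0], -1.71, 5], [[0.69, 0.41, 0], -2.56, 5], [[0.95, 0.5, 0], -3.41, 5], [[1.21, 0.58, 0], -4.27, 5]]
[ 0.4431847  -0.01956477  0.07997507] [ 3.03708206 -0.57831634  9.19477439]
```

View pics/t2.png

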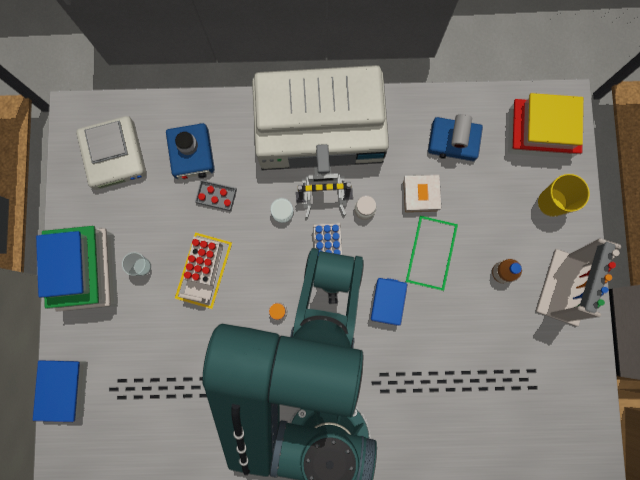

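The blue rack's caps are at (327,238), so it is clear of the guides, whose tips are at row 215. Now I turn it about its centre, easing the downward press slightly.

{"method": "step_arm", "body": {
  "plan": [
    [[0.03,0.25,0.03],-0.85,5],
    [[0.07,0.5,0.05],-1.7,5],
    [[0.14,0.74,0.05],-2.55,5],
    [[0.24,0.98,0.05],-3.4,5],
    [[0.35,1.22,0.05],-4.25,5]
  ]
}}

```text
time_s: 5.0
tool_pos: [0.4519, 0.0177, 0.08]
orientation: [-0.985, 1.51, -1.508]
force: [0.2, 0.6, 1.3]
finger_gap: 0.129
```

{"method": "step_arm", "body": {
  "plan": [
    [[0.13,0.22,0],-0.85,5],
    [[0.29,0.44,0],-1.7,5],
    [[0.46,0.64,0],-2.55,5],
    [[0.65,0.82,0],-3.4,5],
    [[0.85,1.0,0],-4.25,5]
  ]
}}

```text
time_s: 5.62
tool_pos: [0.4774, 0.0476, 0.08]
orientation: [-0.673, 1.811, -1.809]
force: [0.3, -0.1, 1.4]
finger_gap: 0.129
```

{"method": "step_arm", "body": {
  "plan": [
    [[0.22,0.15,0],-0.85,5],
    [[0.45,0.29,0],-1.7,5],
    [[0.69,0.41,0],-2.55,5],
    [[0.95,0.5,0],-3.4,5],
    [[1.21,0.58,0],-4.25,5]
  ]
}}

```text
time_s: 6.25
tool_pos: [0.5137, 0.0649, 0.08]
orientation: [-0.28, 2.082, -2.081]
force: [-0.7, 0.6, 3.9]
finger_gap: 0.128
```

```bash
python3 - <<'E'
from m import *
f=grab('top','t3');print(arm.state()['tool_pos'],arm.state()['force'])
print('bluecaps',rect(f,hsvm(f,*B,(300,205,372,275)),.09))
cv2.imwrite('pics/c3.png',cv2.resize(f['pixels'][170:340,250:470,::-1],None,fx=3,fy=3))
E
```

```text
[0.51502858 0.06511987 0.08005735] [ 0.27511444  0.11906418 -1.67580043]
bluecaps (444, array([ 0.5493, -0.0405]), array([0.0669, 0.1091]), np.float32(-74.77))
```

View pics/c3.png

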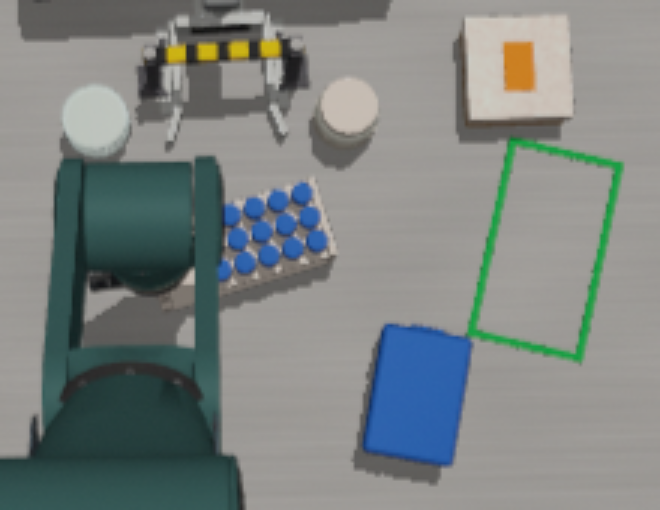

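Heading is about −75°, the centre is about (0.54, −0.015), and the gap between jar and tip box is clear. I'll slide it towards −y.

{"method": "step_arm", "body": {
  "plan": [
    [[0,-0.5,0],0,5],
    [[0,-1.3,0],0,5],
    [[0,-2.1,0],0,5],
    [[0,-2.9,0],0,5],
    [[0,-3.7,0],0,5]
  ]
}}

```text
time_s: 6.92
tool_pos: [0.5139, -0.0471, 0.08]
orientation: [-0.283, 2.08, -2.078]
force: [0.4, 2.6, 1.1]
finger_gap: 0.129
```

{"method": "step_arm", "body": {
  "plan": [
    [[0,-0.8,0],0,5],
    [[0,-1.6,0],0,5],
    [[0,-2.4,0],0,5],
    [[0,-3.2,0],0,5],
    [[0,-4,0],0,5]
  ]
}}

```text
time_s: 7.55
tool_pos: [0.5137, -0.1667, 0.08]
orientation: [-0.283, 2.08, -2.077]
force: [0.4, 2.9, 2.9]
finger_gap: 0.132
```

{"method": "step_arm", "body": {
  "plan": [
    [[0,-0.8,0],0,5],
    [[0,-1.6,0],0,5],
    [[0,-2.4,0],0,5],
    [[-0.1,-3.2,0],0,5],
    [[-0.1,-3.7,0],0,5]
  ]
}}

```text
time_s: 8.18
tool_pos: [0.5114, -0.2783, 0.08]
orientation: [-0.28, 2.08, -2.078]
force: [0.5, 3.1, 2.4]
finger_gap: 0.135
```

```bash
python3 rot.py -75 -14.8 12 0 0; python3 - <<'E'
from m import *
f=grab('top','t4');print(arm.state()['tool_pos'],arm.state()['force'])
print('bluecaps',rect(f,hsvm(f,*B,(390,200,490,275)),.09))
E
```

```text
[[[-0.23, -0.07, 0], 0.84, 5], [[-0.46, -0.17, 0], 1.67, 5], [[-0.68, -0.28, 0], 2.51, 5], [[-0.88, -0.41, 0], 3.34, 5], [[-1.08, -0.56, 0], 4.18, 5]]
[[[-0.18, -0.17, 0], 0.84, 5], [[-0.35, -0.35, 0], 1.67, 5], [[-0.49, -0.54, 0], 2.51, 5], [[-0.63, -0.75, 0], 3.34, 5], [[-0.74, -0.97, 0], 4.18, 5]]
[[[-0.09, -0.23, 0], 0.84, 5], [[-0.17, -0.46, 0], 1.67, 5]]
[ 0.51204784 -0.28014934  0.08011721] [ 0.38555793 -2.92414565 -3.7476561 ]
bluecaps (49, array([ 0.5604, -0.4285]), array([0.0175, 0.0646]), np.float32(16.94))
```

{"method": "step_arm", "body": {
  "plan": [
    [[-0.23,-0.07,0],0.84,5],
    [[-0.46,-0.17,0],1.67,5],
    [[-0.68,-0.28,0],2.51,5],
    [[-0.88,-0.41,0],3.34,5],
    [[-1.08,-0.56,0],4.18,5]
  ]
}}

```text
time_s: 8.85
tool_pos: [0.4796, -0.294, 0.08]
orientation: [-0.67, 1.81, -1.81]
force: [0.8, 0.9, -0.6]
finger_gap: 0.128
```

{"method": "step_arm", "body": {
  "plan": [
    [[-0.18,-0.17,0],0.84,5],
    [[-0.35,-0.35,0],1.67,5],
    [[-0.49,-0.54,0],2.51,5],
    [[-0.63,-0.75,0],3.34,5],
    [[-0.74,-0.97,0],4.18,5]
  ]
}}

```text
time_s: 9.48
tool_pos: [0.4575, -0.3232, 0.08]
orientation: [-0.978, 1.515, -1.515]
force: [-0.1, -0.4, 0.2]
finger_gap: 0.127
```

{"method": "step_arm", "body": {
  "plan": [
    [[-0.09,-0.23,0],0.84,5],
    [[-0.17,-0.46,0],1.6,5],
    [[-0.17,-0.46,0],1.6,5]
  ]
}}

```text
time_s: 9.85
tool_pos: [0.4524, -0.3371, 0.08]
orientation: [-1.074, 1.399, -1.399]
force: [0.4, 0.2, -0.7]
finger_gap: 0.129
```

```bash
python3 - <<'E'
from m import *
f=grab('top','t5');s=arm.state();print(s['tool_pos'],s['force'])
print('bluecaps',rect(f,hsvm(f,*B,(390,180,490,290)),.09))
g=grab('side','s5')
m=hsvm(g,*B,(330,100,480,230)); print(rect(g,m,.09))
cv2.imwrite('pics/c5.png',np.hstack([cv2.resize(f['pixels'][170:320,370:500,::-1],(390,450)),cv2.resize(g['pixels'][100:250,330:460,::-1],(390,450))]))
E
```

```text
[ 0.45249832 -0.33682929  0.08004201] [-0.76902968 -1.00323549 -1.97561988]
bluecaps (533, array([ 0.5259, -0.2946]), array([0.0688, 0.2681]), np.float32(-46.92))
(1611, array([ 0.4977, -0.3121]), array([0.3792, 0.4678]), np.float32(-55.28))
```

View pics/c5.png

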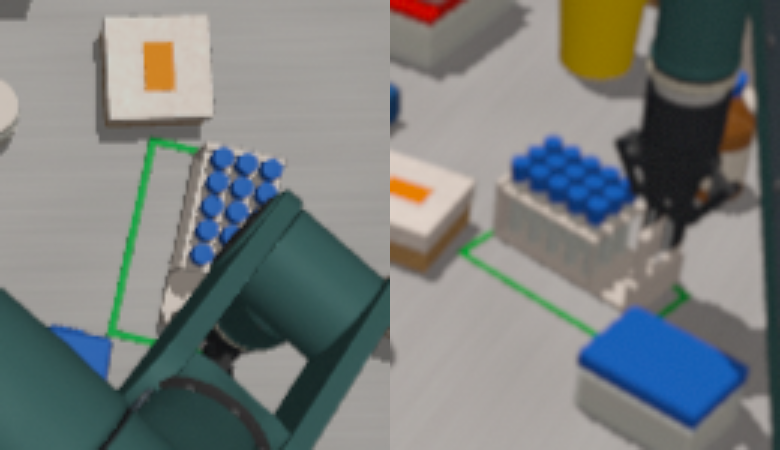

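```bash
python3 - <<'E'
from m import *
f=load('t5')
g={(2,1):(222,158),(2,0):(246,163),(2,-1):(271,169),(1,1):(217,182),(0,1):(211,205),(-1,1):(206,229),(-2,1):(202,254),(1,0):(242,187),(0,0):(237,211),(1,-1):(266,193)}
A=np.array([[i,j,1] for i,j in g],float); P=ray(f,np.array([(370+x/3,170+y/3) for x,y in g.values()]),.093)
s,r,_,_=np.linalg.lstsq(A,P,rcond=None); th=np.arctan2(s[0,1],s[0,0]); c=s[2]-.024*s[0]/np.linalg.norm(s[0])
d=np.array([.5375,-.3259])-c
print(np.degrees(th),np.degrees(np.arctan2(-s[1,0],s[1,1])),'c',c,'shift',d,'units',d/.03)
E
```

```text
-14.585732821391721 -14.34467829345841 c [ 0.53657852 -0.35486915] shift [0.00092148 0.02896915] units [0.03071587 0.96563843]
```

Angle −14.5° against −14.8°, so it needs a shift of (0.03, 0.97) units. After that I release and rise.

{"method": "step_arm", "body": {
  "plan": [
    [[0.01,0.3,0],0,5],
    [[0.03,0.7,0],0,5],
    [[0.03,0.97,0],0,5],
    [[0.03,0.97,0],0,5],
    [[0.03,0.97,0],0,5]
  ]
}}

```text
time_s: 10.58
tool_pos: [0.4534, -0.3072, 0.0802]
orientation: [-1.075, 1.399, -1.397]
force: [0.1, 0.5, -2.0]
finger_gap: 0.128
```

{"method": "step_arm", "body": {
  "plan": [
    [[0,0,0],0,40],
    [[0,0,0],0,40],
    [[0,0,0],0,40],
    [[0,0,0],0,40]
  ]
}}

```text
time_s: 11.08
tool_pos: [0.4537, -0.308, 0.0803]
orientation: [-1.074, 1.399, -1.399]
force: [-0.0, -0.3, -0.2]
finger_gap: 0.467
```

{"method": "step_arm", "body": {
  "plan": [
    [[0,0,0.5],0,40],
    [[0,0,1.5],0,40],
    [[0,0,2.8],0,40],
    [[0,0,4],0,40],
    [[0,0,4.5],0,40]
  ]
}}

```text
time_s: 11.7
tool_pos: [0.4546, -0.3087, 0.2183]
orientation: [-1.074, 1.394, -1.402]
force: [0.0, -0.3, 0.4]
finger_gap: 0.467
```

{"method": "step_arm", "body": {
  "plan": [
    [[0,1.5,0],0,40],
    [[0,3,0],0,40],
    [[0,4.5,0],0,40],
    [[0,6,0],0,40],
    [[0,8,0],0,40]
  ]
}}

```text
time_s: 12.32
tool_pos: [0.4535, -0.0669, 0.2151]
orientation: [-1.074, 1.4, -1.4]
force: [0.7, 0.0, -0.2]
finger_gap: 0.463
```

```bash
python3 - <<'E'
from m import *
f=grab('top','t6');s=arm.state();print(s['time_s'],s['tool_pos'],s['joint_pos'])
print('bluecaps',rect(f,hsvm(f,*B,(405,215,460,270)),.09))
print('green',rect(f,hsvm(f,*G,(395,205,470,300)),0))
print('redcaps',rect(f,red(f,(170,228,238,285)),.09))
print('tipbox',rect(f,hsvm(f,*B,(365,276,412,330)),.066))
cv2.imwrite('pics/c6.png',cv2.resize(f['pixels'][170:330,240:500,::-1],None,fx=3,fy=3))
E
```

```text
12.375 [ 0.45143583 -0.05968697  0.21465548] [-0.28710588  0.19003166  1.85030402  0.00532532  1.10541766 -0.02970734]
bluecaps (584, array([ 0.5618, -0.3303]), array([0.0679, 0.1147]), np.float32(-14.62))
green (413, array([ 0.5372, -0.3258]), array([0.1174, 0.2068]), np.float32(-14.79))
redcaps (494, array([0.5202, 0.3572]), array([0.0666, 0.1127]), np.float32(-13.57))
tipbox (1044, array([ 0.3903, -0.1928]), array([0.0706, 0.1266]), np.float32(-13.42))
```

View pics/c6.png

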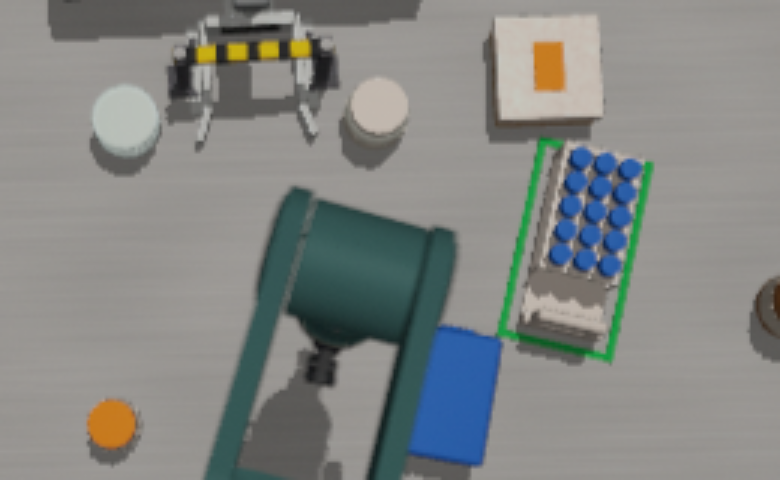

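The blue rack's centre is about (0.5386, −0.324), within about 2 mm of the outline's centre, at −14.6°. The other things haven't moved. Next is the red rack's grip.

{"method": "step_arm", "body": {
  "plan": [
    [[-0.2,1.7,0],0,40],
    [[-0.4,3.4,0],0,40],
    [[-0.6,5.1,0],0.1,40],
    [[-0.8,6.8,0],0.15,40],
    [[-0.9,8.5,0],0.18,40]
  ]
}}

```text
time_s: 13.0
tool_pos: [0.4258, 0.1885, 0.215]
orientation: [-1.086, 1.385, -1.385]
force: [2.0, -0.4, 1.4]
finger_gap: 0.468
```

{"method": "step_arm", "body": {
  "plan": [
    [[-0.1,1.7,0],0,40],
    [[-0.2,3.4,0],0,40],
    [[-0.3,5.1,0],0,40],
    [[-0.36,6.1,0],0,40],
    [[-0.36,6.1,0],0,40]
  ]
}}

```text
time_s: 13.62
tool_pos: [0.4154, 0.3718, 0.2147]
orientation: [-1.087, 1.383, -1.383]
force: [0.8, -0.5, 0.0]
finger_gap: 0.472
```

```bash
python3 - <<'E'
from m import *
from scipy.spatial.transform import Rotation as R
s=arm.state(); M=R.from_rotvec(s['orientation']).as_matrix(); print(s['time_s'],s['tool_pos'],np.degrees(np.arctan2(M[1,2],M[0,2])))
print((np.array([.4134,.3803,.078])-s['tool_pos'])/.03)
E
```

```text
13.625 [0.41543144 0.37179164 0.21473794] -13.690624223253579
[-0.06771456  0.28361203 -4.55793125]
```

{"method": "step_arm", "body": {
  "plan": [
    [[-0.07,0.28,-0.8],0.03,40],
    [[-0.07,0.28,-2],0.03,40],
    [[-0.07,0.28,-3.2],0.03,40],
    [[-0.07,0.28,-4.1],0.03,40],
    [[-0.07,0.28,-4.52],0.03,40]
  ]
}}

```text
time_s: 14.25
tool_pos: [0.4128, 0.3766, 0.0781]
orientation: [-1.09, 1.384, -1.384]
force: [0.5, -0.1, 1.0]
finger_gap: 0.469
```

```bash
python3 - <<'E'
from m import *
f=grab('side','s7');s=arm.state();print(s['time_s'],s['tool_pos'],s['force'])
cv2.imwrite('pics/c7.png',cv2.resize(f['pixels'][290:440,190:350,::-1],None,fx=3,fy=3))
E
```

```text
14.3 [0.41265799 0.37664931 0.07737715] [-0.01180753  0.66690989 -0.73212299]
```

View pics/c7.png

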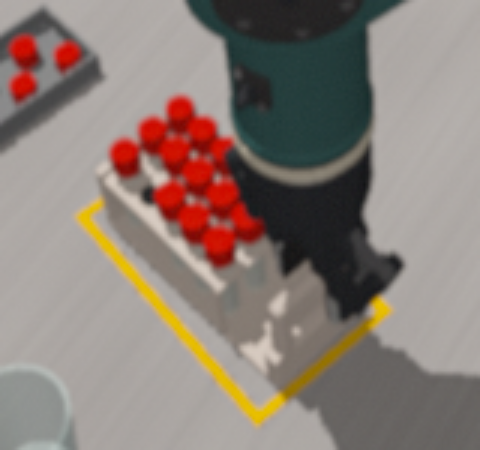

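The fingers straddle the red grip bar with clear space. Now I grip and slide.

{"method": "step_arm", "body": {
  "plan": [
    [[0,0,0],0,5],
    [[0,0,0],0,5],
    [[0,0,0],0,5],
    [[0,0,0.03],0,5],
    [[0,0,0.05],0,5]
  ],
  "force": 60
}}

```text
time_s: 14.92
tool_pos: [0.4138, 0.3786, 0.0811]
orientation: [-1.087, 1.383, -1.383]
force: [-0.5, 0.0, -4.8]
finger_gap: 0.13
```

{"method": "step_arm", "body": {
  "plan": [
    [[0.1,-0.5,0],0,5],
    [[0.2,-1.3,0],0,5],
    [[0.4,-2.1,0],0,5],
    [[0.6,-2.9,0],0,5],
    [[0.73,-3.7,0],0,5]
  ]
}}

```text
time_s: 15.55
tool_pos: [0.4357, 0.2661, 0.0811]
orientation: [-1.087, 1.383, -1.383]
force: [-1.0, 1.0, -2.6]
finger_gap: 0.131
```

{"method": "step_arm", "body": {
  "plan": [
    [[0,-0.8,0],0,5],
    [[0,-1.6,0],0,5],
    [[0,-2.4,0],0,5],
    [[0,-3.2,0],0,5],
    [[0,-4,0],0,5]
  ]
}}

```text
time_s: 16.18
tool_pos: [0.4351, 0.1462, 0.0811]
orientation: [-1.087, 1.383, -1.383]
force: [0.2, 0.9, -3.2]
finger_gap: 0.127
```

{"method": "step_arm", "body": {
  "plan": [
    [[0,-0.8,0],0,5],
    [[0,-1.6,0],0,5],
    [[0,-2.4,0],0,5],
    [[0.05,-3.2,0],0,5],
    [[0.05,-3.9,0],0,5]
  ]
}}

```text
time_s: 16.8
tool_pos: [0.4365, 0.0292, 0.0811]
orientation: [-1.087, 1.383, -1.383]
force: [0.9, 0.9, -3.7]
finger_gap: 0.132
```

{"method": "step_arm", "body": {
  "plan": [
    [[0,-0.3,0],0.5,5],
    [[0,-0.6,0],1.1,5],
    [[-0.05,-0.9,0],1.7,5],
    [[-0.05,-1.2,0],2.3,5],
    [[-0.05,-1.4,0],2.55,5]
  ]
}}

```text
time_s: 17.42
tool_pos: [0.435, -0.0124, 0.0811]
orientation: [-1.223, 1.188, -1.187]
force: [0.6, 1.1, -2.6]
finger_gap: 0.13
```

```bash
python3 - <<'E'
from m import *
f=grab('top','t8');s=arm.state();print(s['time_s'],s['tool_pos'],s['force'])
print('bar',rect(f,hsvm(f,*Y,(295,175,355,200)),.122), 'redcaps',rect(f,red(f,(290,205,360,280)),.09))
cv2.imwrite('pics/c8.png',cv2.resize(f['pixels'][160:300,240:410,::-1],None,fx=4,fy=4))
E
```

```text
17.475 [ 0.43503012 -0.01271767  0.08114517] [-0.89384724  0.3180343  -2.92891335]
bar (152, array([ 0.7199, -0.0056]), array([0.0168, 0.1092]), np.float32(-88.4)) redcaps (301, array([ 0.561 , -0.0034]), array([0.0663, 0.0814]), np.float32(-1.32))
```

View pics/c8.png

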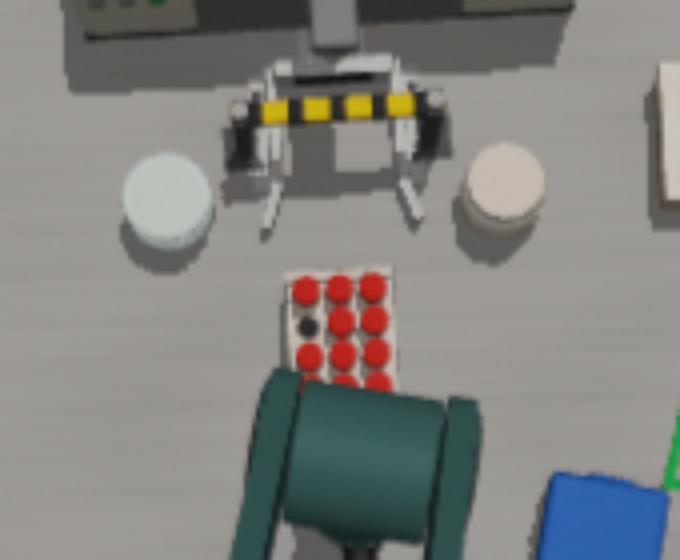

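```bash
python3 - <<'E'
from m import *
f=load('t8'); cv=lambda L:np.array([(240+x/4,160+y/4) for x,y in L])
g={(2,1):(306,291),(2,0):(340,289),(2,-1):(372,287),(1,0):(342,321),(1,-1):(374,320),(0,1):(310,357),(0,0):(343,355),(0,-1):(376,353)}
A=np.array([[i,j,1] for i,j in g],float); P=ray(f,cv(g.values()),.093)
s,r,_,_=np.linalg.lstsq(A,P,rcond=None); th=np.arctan2(s[0,1],s[0,0]);th2=np.arctan2(-s[1,0],s[1,1]); t=(th+th2)/2; c=s[2]-.024*np.array([np.cos(t),np.sin(t)])
print('rack',np.degrees([th,th2]),c)
tips=ray(f,cv([(267,233),(419,217)]),.026); print('tips',tips,tips.mean(0),np.linalg.norm(tips[0]-tips[1]),np.degrees(np.arctan2(*(tips[0]-tips[1])[::1]*[-1,1])))
t=np.radians(1.75); u=np.array([np.cos(t),np.sin(t)]); n=np.array([-u[1],u[0]]); o=np.array([.7199,-.0056])-.045*u
print('loader o',o,'rack in loader',(c-o)@u,(c-o)@n,'blue0',(np.array([.671,-.0089])-o)@u,(np.array([.671,-.0089])-o)@n,'tips',(tips.mean(0)-o)@u,(tips.mean(0)-o)@n)
E
```

```text
rack [1.77771401 2.12236534] [ 0.51976236 -0.00742255]
tips [[ 0.6459139   0.04763198]
 [ 0.65547351 -0.06673302]] [ 0.65069371 -0.00955052] 0.11476384260966958 4.778168475240903
loader o [ 0.67492099 -0.00697423] rack in loader -0.15509995107770075 0.004290203232253249 blue0 -0.003977969685507653 -0.001805127553800825 tips -0.024294659505967507 -0.0018352209342822794
```

{"method": "step_arm", "body": {
  "plan": [
    [[0.2,-0.14,0],-0.03,5],
    [[0.6,-0.15,0],-0.03,5],
    [[1.0,-0.14,0],-0.03,5],
    [[1.4,-0.13,0],-0.03,5],
    [[1.8,-0.11,0],-0.03,5]
  ]
}}

```text
time_s: 18.1
tool_pos: [0.4907, -0.0146, 0.0811]
orientation: [-1.221, 1.191, -1.19]
force: [-1.2, -0.5, -2.9]
finger_gap: 0.127
```

{"method": "step_arm", "body": {
  "plan": [
    [[0.4,0.01,0],0,5],
    [[0.8,0.02,0],0,5],
    [[1.2,0.04,0],0,5],
    [[1.5,0.05,0],0,5],
    [[1.5,0.05,0],0,5]
  ]
}}

```text
time_s: 18.73
tool_pos: [0.536, -0.0133, 0.0812]
orientation: [-1.22, 1.189, -1.191]
force: [0.7, -0.5, -3.7]
finger_gap: 0.131
```

{"method": "step_arm", "body": {
  "plan": [
    [[0.35,0.01,0],0,5],
    [[0.7,0.02,0],0,5],
    [[1.0,0.03,0],0,5],
    [[1.3,0.04,0],0,5],
    [[1.4,0.04,0],0,5]
  ]
}}

```text
time_s: 19.35
tool_pos: [0.5776, -0.0121, 0.0811]
orientation: [-1.221, 1.19, -1.191]
force: [-0.7, -0.0, -2.2]
finger_gap: 0.126
```

{"method": "step_arm", "body": {
  "plan": [
    [[0.08,0,0],0,5],
    [[0.16,0,0],0,5],
    [[0.24,0.01,0],0,5],
    [[0.3,0.01,0],0,5]
  ]
}}

```text
time_s: 19.85
tool_pos: [0.5857, -0.0117, 0.0812]
orientation: [-1.221, 1.191, -1.191]
force: [-2.1, 0.1, -3.7]
finger_gap: 0.126
```

```bash
python3 - <<'E'
from m import *
f=grab('top','t9');g=grab('side','s9');s=arm.state();print(s['time_s'],s['tool_pos'],s['force'])
cv2.imwrite('pics/c9.png',np.hstack([cv2.resize(f['pixels'][140:240,280:380,::-1],(400,400)),cv2.resize(g['pixels'][150:270,230:350,::-1],(400,400))]))
E
```

```text
19.95 [ 0.58603306 -0.01171054  0.08118386] [ 0.11197008  0.09761818 -3.73671961]
```

View pics/c9.png

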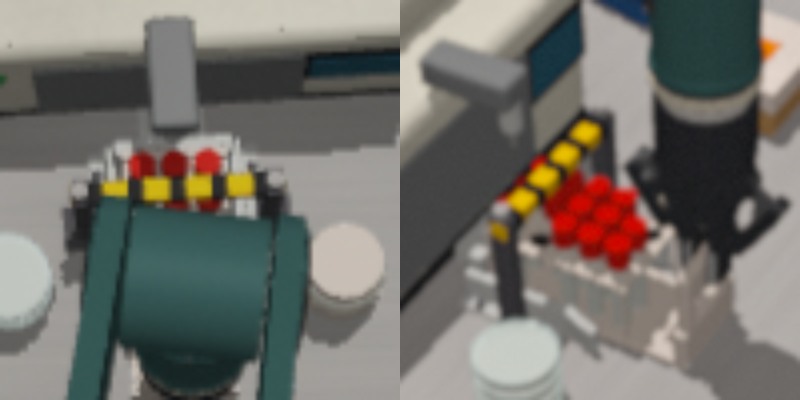

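Almost home with no stop contact yet (wrist about 0 N). I'll creep until it meets the end stop.

{"method": "step_arm", "body": {
  "plan": [
    [[0.06,0,0],0,5],
    [[0.12,0,0],0,5],
    [[0.12,0,0],0,5]
  ]
}}

```text
time_s: 20.32
tool_pos: [0.5883, -0.0118, 0.081]
orientation: [-1.223, 1.192, -1.19]
force: [-4.7, -0.1, -1.4]
finger_gap: 0.129
```

{"method": "step_arm", "body": {
  "plan": [
    [[0.05,0,0],0,5],
    [[0.1,0,0],0,5],
    [[0.1,0,0],0,5]
  ]
}}

```text
time_s: 20.7
tool_pos: [0.5883, -0.0118, 0.0808]
orientation: [-1.227, 1.196, -1.187]
force: [-12.4, -2.1, 4.6]
finger_gap: 0.133
```

The tool stopped at x = 0.5883 with 12 N back on it, so the rack is at the stop. I relax the push, release and rise.

{"method": "step_arm", "body": {
  "plan": [
    [[-0.08,0,0],0,5],
    [[-0.08,0,0],0,30],
    [[-0.08,0,0],0,38],
    [[-0.08,0,0],0,38],
    [[-0.08,0,0],0,38]
  ]
}}

```text
time_s: 21.32
tool_pos: [0.5903, -0.0118, 0.0813]
orientation: [-1.221, 1.19, -1.191]
force: [-0.6, 0.6, 0.5]
finger_gap: 0.445
```

{"method": "step_arm", "body": {
  "plan": [
    [[0,0,0.5],0,38],
    [[0,0,1.5],0,38],
    [[0,0,2.8],0,38],
    [[0,0,4],0,38],
    [[0,0,4.5],0,38]
  ]
}}

```text
time_s: 21.95
tool_pos: [0.5912, -0.0119, 0.2194]
orientation: [-1.218, 1.187, -1.193]
force: [-0.2, 0.3, -0.7]
finger_gap: 0.445
```

{"method": "step_arm", "body": {
  "plan": [
    [[-1,0.6,0],0,38],
    [[-2.5,1.2,0],0,38],
    [[-4,2.4,0.2],0,38],
    [[-4.6,4,0.2],0,38],
    [[-4.6,5.6,0.2],0,38]
  ]
}}

```text
time_s: 22.58
tool_pos: [0.4495, 0.1571, 0.222]
orientation: [-1.222, 1.192, -1.191]
force: [0.6, 0.1, -0.2]
finger_gap: 0.445
```

```bash
python3 - <<'E'
from m import *
f=grab('top','t10');s=arm.state();print(s['time_s'],s['tool_pos'],s['force'])
for n,m,z in [('bluecaps',hsvm(f,*B,(405,215,460,270)),.09),('green',hsvm(f,*G,(395,205,470,300)),0),('redcaps',red(f,(300,165,350,230)),.09),('tip',hsvm(f,*B,(365,270,412,330)),.066),('tray',red(f,(190,178,240,212)),.02)]: print(n,rect(f,m,z))
cv2.imwrite('pics/c10.png',cv2.resize(f['pixels'][150:330,230:500,::-1],None,fx=2.9,fy=2.9))
cv2.imwrite('pics/c11.png',cv2.resize(f['pixels'][150:250,270:380,::-1],None,fx=5,fy=5))
E
```

```text
22.625 [0.45053863 0.16223426 0.22229682] [0.86886799 2.98295002 0.81028467]
bluecaps (580, array([ 0.5618, -0.3303]), array([0.0679, 0.1147]), np.float32(-14.62))
green (409, array([ 0.5374, -0.3258]), array([0.1175, 0.2063]), np.float32(-14.79))
redcaps (404, array([ 0.6985, -0.0053]), array([0.0647, 0.1147]), np.float32(2.09))
tip (1308, array([ 0.3924, -0.1842]), array([0.0865, 0.1265]), np.float32(-11.5))
tray (168, array([0.7261, 0.3248]), array([0.0465, 0.0983]), np.float32(75.51))
```

View pics/c10.png

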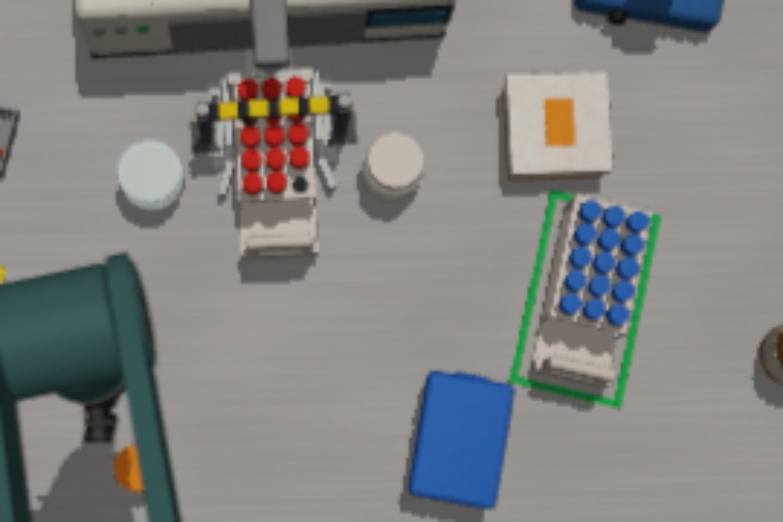

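{"method": "step_arm", "body": {
  "plan": [
    [[0,0,0],0,38],
    [[0,0,0],0,38],
    [[0,0,0],0,38]
  ]
}}

```text
time_s: 23.0
tool_pos: [0.4519, 0.1552, 0.2219]
orientation: [-1.221, 1.192, -1.192]
force: [-0.1, -1.1, 0.1]
finger_gap: 0.447
```

```bash
python3 -c "
from plant import arm
print(arm.close_job())"
```

```text
the job is handed in; nothing more can be done
None
```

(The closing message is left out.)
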